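# Slide the tea board under the water dispenser and lock it behind the leg

### The arm

A 6-joint arm with a two-finger parallel gripper is mounted at the origin on the work surface. World frame = base frame: x ahead of the robot, y to its left, z up, the work surface at z = 0. Lengths are in m, angles in rad, forces in N, time in s.
With the tool pointing down it reaches from about 0.375 to 0.9 m from the base axis. Payload 3.1 kg.
Tool frame: the origin (TCP) lies between the finger pads; the fingertips stand 8 mm ahead of it and the grasp point (between the pads) lies 11 mm behind it; z points along the fingers, y is the line along which they close (so a half turn about z gives the same grasp; the last joint's range is limited). The gripper opens to 87 mm and grips with 3 to 60 N. Pads are 19 mm wide; open, the fingers measure 117 mm over their backs; the gripper's body (75 mm by 190 mm) begins 51 mm behind the grasp point.
Start: joints at [1.058, 0.527, 1.433, -0, 1.181, -0.178], TCP at [0.205, 0.59, 0.231] pointing down, gripper open.
Joint ranges: [-3.08, 3.08], [-0.75, 2.2], [0.22, 2.44], [-1.43, 4.57], [0, 2.65], [-2.85, 2.85]. Speed limits (rad/s): [2.79, 2.79, 3.14, 3.14, 3.14, 3.14].

### API

Orientations are given as a unit quaternion [x, y, z, w].
In Python, from rig import robot gives the robot as it stands.
- The arm moves only by the tool move_arm, never from a script. Its argument "motion" is text: rows parted by semicolons, each of 5 numbers parted by spaces: the opening, from -1 (shut) to 1 (fully open), then the shift along the tool's x, y, z normalised to -1 to 1, where 1 is 0.2 m, then the turn about the tool's z normalised to -1 to 1, where 1 is pi rad. A call has 1 to 12 rows; each row is the pose to reach, as a shift and turn from the pose commanded when the call began, along the tool's axes at that moment, turning the shorter way round; what a row does not reach only later rows make up. A row lasts 1/12 s, in which the tool goes at most 41.7 mm and 7.16 degrees, less where a joint would pass 70% of its speed; a pose out of reach is approached as far as the arm can. A call with a number of a shift or a turn outside -1 to 1 is refused whole. A call with a gripper value outside its range is refused whole. The fingers move at their own pace and stop on an object; "newtons" is the grip in N (left out, the last holds). Time passes only in rows, so rows that repeat a pose let the fingers close. It gives the time, the measured TCP pose, the force, the opening and the grip force at its end, in the units of the state.
- robot.get_obs(): the state, without advancing time (a new reading comes with each control period).
- robot.camera(name): name is "scene" or "top"; returns (picture, depth): 400x640x3 uint8, red, green, blue; 400x640 float32, m along the optical axis (not along the pixel's ray), 0 where there is no reading.
- robot.camera_model(name): a dict with "mtx" (3x3 intrinsics, pixels), "position" and "attitude" of the camera in the world. Camera axes: x right, y down, z forward; pixel columns grow to the right and rows downward; lengths in m; the calibration is good to about 2 mm. A picture is of the moment at which its call begins. camera_model takes no time and is no camera call.
- robot.hand_in(): hands the job in; it is judged then, once.
The state is a dict: "time": time; "q": joint angles; "joint_velocities": joint speeds; "joint_torque": joint torques, N m; "position": TCP position; "tool_rot": TCP orientation; "ft_force": force on the tool from outside, world axes, zero at the start; "moment": the same for the moment, N m; "grip_width": finger opening in m; "grip_force": force on a finger pad.
Only numpy, scipy, OpenCV 4.12 (cv2) and the standard library are available. Lean on these libraries where they do the work, as an engineer would, in place of code of your own. Each camera call takes 0.05 s, during which the arm holds its last target. There are 200 camera calls.

### The job

The teacup stands on the bamboo board in front of the grey water dispenser. Slide the board, with the cup riding on it, in between the two front legs and under the dispenser's head, press it back against the spring bumper and shift it to the right (as seen looking into the bay) until it meets the side kerb, so that the wide right leg keeps it in and the cup stands under the spout. Push gently, do not touch or topple the teacup, leave the ladle and the clear cups where they are, and let go.

Things in the scene. Friction and masses are not known exactly. Their poses are not given: they have to be found in the camera images.
- unit: grey water dispenser, fixed, 290 mm wide, 370 mm tall. Origin: on the counter, midway between the front legs. x points into the bay, y left as seen looking in. Its head overhangs x -10 to 165 mm, underside 140 mm up. Left leg, a round post: x 12 to 30, y 97 to 115 mm. Wide right leg: x 12 to 30, y -97 to -136 mm, its inner side round (9 mm). Gap 194 mm.
- kerb (a point): near end of the inner face of the 30 mm high kerb on the right of the bay, at counter level (unit x = 30, y = -124 mm). It runs from here along the unit's x to the back and stops the board's right edge once the board is shifted right behind the right leg. Locked, the board's origin lies at about x = 85, y = -34 mm in the unit's frame. A like kerb closes the left side (inner face y = 103 mm).
- bumper (a joint): spring bumper at the back of the bay: black bar 178 mm wide (unit y -121 to 57 mm), 4 to 30 mm above the counter, sliding along unit x. 0 = fully forward, front face at unit x = 134 mm; grows to 0.016 m when pressed back. Spring 2.5 N at 0, plus 0.25 N per mm; returns when released. About 0.006 with the board resting on the back of the right leg.
- board: loose bamboo board, about 0.4 kg, 28 mm thick. Slab 110 (x) by 180 mm (y), origin at the centre of its underside, x towards the edge that goes in first, y left. On its front edge (x = -55 mm) a same-thickness tongue sticks out to x = -80 mm, from y = -58 to 38 mm, leaving a 52 mm shoulder on its left and 32 mm on its right (goes behind the right leg). Too wide to grip.
- teacup: white ceramic teacup without handle, 74 mm across the rim, 60 mm high, 0.16 kg, standing loose near the middle of the board; origin at the centre of its underside, z up.
- spout (a point): lower end of the steel spout (22 mm across) under the dispenser's head, 105 mm above the counter; fixed to the unit at its x = 85 mm, y = -34 mm.
- ladle: aluminium ladle lying on the counter, bowl 86 mm across, 30 mm high, handle 185 mm long towards its -x; origin under the bowl's centre. Bystander.
- acrylic0: one of three clear acrylic cups standing in a row, 72 mm across, 95 mm high; origin at the centre of its underside. Bystander.
- acrylic1: one of three clear acrylic cups standing in a row, 72 mm across, 95 mm high; origin at the centre of its underside. Bystander.
- acrylic2: one of three clear acrylic cups standing in a row, 72 mm across, 95 mm high; origin at the centre of its underside. Bystander.

How it is judged:
By the outcome, as a careful person would: the job done as asked, in the order asked, and still so for the second after the job is handed in, with the robot touching nothing.
It also fails if it takes over 72 s, if anything falls off the work surface, if the arm or the gripper's body presses on something with over 40 N, if the wrist force passes 120 N, or if a joint passes its speed limit or range.

## Working session

There is one attempt and no reset: what is moved stays moved. The work goes in short steps, Python scripts to look and compute and a tool call to move; the robot and the scene stay as the last step left them, time stands still between calls to the robot, and variables do not carry over. Pictures are saved under pics/ and viewed, at most 10 in all, crops included, and the job is handed in when it is done.

Besides the shell and the picture viewer there is one more tool, called after ">>>" as name(argument=value, ...), one argument or row to a line, values as JSON. move_arm: Moves the arm, as the interface text tells. Its arguments: {"type":"object","properties":{"motion":{"type":"string"},"newtons":{"type":"number"}},"required":["motion"]}

```bash
mkdir -p pics; cat > h.py <<'E'
import numpy as np, cv2
from rig import robot
from scipy.spatial.transform import Rotation as R
def model(n):
    m=robot.camera_model(n); K=np.array(m["mtx"]); p=np.array(m["position"]); a=np.array(m["attitude"])
    return K,p,(R.from_quat(a).as_matrix() if a.size==4 else a)
def cloud(n,d):
    K,p,A=model(n); v,u=np.mgrid[:d.shape[0],:d.shape[1]]
    c=np.stack([(u-K[0,2])/K[0,0]*d,(v-K[1,2])/K[1,1]*d,d],-1)
    return c@A.T+p
def ray(n,uv,z):
    K,p,A=model(n); uv=np.atleast_2d(uv).astype(float)
    r=np.c_[(uv[:,0]-K[0,2])/K[0,0],(uv[:,1]-K[1,2])/K[1,1],np.ones(len(uv))]@A.T
    return p+r*((z-p[2])/r[:,2])[:,None]
def proj(n,X):
    K,p,A=model(n); c=(np.atleast_2d(X)-p)@A; return (c/c[:,2:])@K.T
E
python3 - <<'E'
from h import *
for n in("scene","top"):
    i,d=robot.camera(n); cv2.imwrite(f"pics/{n}0.png",i[...,::-1]); np.savez(f"pics/{n}0.npz",i=i,d=d)
    print(n,model(n))
print(robot.get_obs())
E
```

```text
scene (array([[415.61675688,   0.        , 324.52477554],
       [  0.        , 415.61675688, 203.84151128],
       [  0.        ,   0.        ,   1.        ]]), array([ 1.1634988 , -0.09157368,  0.92742284]), array([[-0.0643276 ,  0.79907853, -0.59777543],
       [ 0.99788171,  0.05732861, -0.03074946],
       [ 0.0096984 , -0.59848721, -0.80107366]]))
top (array([[519.47660904,   0.        , 312.87777947],
       [  0.        , 519.47660904, 192.20997101],
       [  0.        ,   0.        ,   1.        ]]), array([ 0.49626505, -0.09104363,  1.56679686]), array([[-0.00184382, -0.99892631,  0.04629073],
       [-0.9999564 ,  0.001418  , -0.00922988],
       [ 0.00915433, -0.04630573, -0.99888537]]))
{'time': 0.1, 'q': array([ 1.05849636e+00,  5.28394628e-01,  1.43379357e+00, -1.65497908e-05,
        1.18143914e+00, -1.78485880e-01]), 'joint_velocities': array([ 0.00044391, -0.00042117, -0.00319879,  0.00039919, -0.00110692,
        0.00023269]), 'joint_torque': array([-1.16255455e-04, -4.40984952e+01, -1.77149677e+01,  6.35221903e-02,
        5.34426305e-02, -2.67392141e-05]), 'position': array([0.20441614, 0.58991925, 0.22965016]), 'tool_rot': array([ 1.66129981e-01,  9.86103339e-01, -9.59851565e-04, -3.37237570e-04]), 'ft_force': array([ 0.01471194, -0.63311902, -0.37267581]), 'moment': array([0.02922154, 0.0534975 , 0.02897715]), 'grip_force': 0.0, 'grip_width': 0.08707229014425528}
```

View pics/scene0.png

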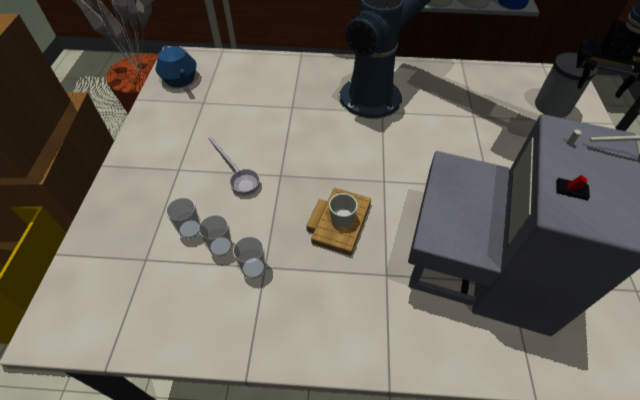

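View pics/top0.png

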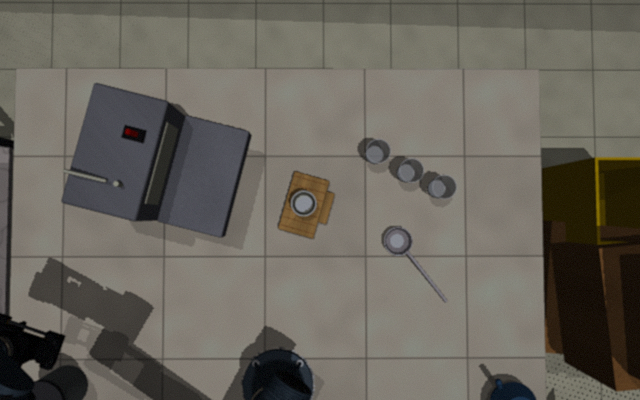

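Top view: board with cup near (305,205), tongue facing right at (328,205); dispenser at left, its head front edge runs from (249,130) to (224,236); ladle (397,240), clear cups (375,152)-(438,187). The scene view agrees, with the gripper at the upper right around (610,60).

```bash
python3 - <<'E'
from h import *
z=np.load("pics/top0.npz"); i,d=z['i'],z['d']; C=cloud("top",d)
hsv=cv2.cvtColor(i,cv2.COLOR_RGB2HSV)
m=((hsv[...,0]>8)&(hsv[...,0]<25)&(hsv[...,1]>110)).astype(np.uint8); m[:,:260]=0;m[:,350:]=0
print("board px",m.sum())
cs,_=cv2.findContours(m,cv2.RETR_EXTERNAL,cv2.CHAIN_APPROX_NONE); c=max(cs,key=cv2.contourArea)
W=ray("top",c[:,0],0.028)
print("poly",[ [round(x,4) for x in p[:2]] for p in ray("top",cv2.approxPolyDP(c,2.5,True)[:,0],.028)])
print(cv2.minAreaRect((W[:,:2]*1000).astype(np.float32)))
np.save("bc.npy",W)
bm=m>0; print("board z",np.median(C[bm][:,2]))
# head top
R_=C[100:240,160:260]; dd=d[100:240,160:260]
zz=R_[...,2][dd>0]; print(np.histogram(zz,bins=np.arange(0,.42,.02)))
# scene camera gripper cloud and top
for n in("scene","top"):
    z=np.load(f"pics/{n}0.npz"); P=cloud(n,z['d'])[z['d']>0]
    r=np.hypot(P[:,0]-.2044,P[:,1]-.59); s=P[(r<.16)&(P[:,2]>.15)]
    a=R.from_quat([.16613,.9861,-.00096,-.00034]).as_matrix()
    t=(s-[.2044,.58992,.22965])@a
    print(n,len(s))
    for lo in np.arange(-.3,.02,.02):
        q=t[(t[:,2]>=lo)&(t[:,2]<lo+.02)]
        if len(q)>3: print(round(lo,2),len(q),q[:,:2].min(0).round(3),q[:,:2].max(0).round(3))
E
```

```text
board px 1833
poly [[np.float64(0.6277), np.float64(-0.0493)], [np.float64(0.4619), np.float64(-0.005)], [np.float64(0.4351), np.float64(-0.1024)], [np.float64(0.4764), np.float64(-0.1143)], [np.float64(0.4823), np.float64(-0.1439)], [np.float64(0.5622), np.float64(-0.1649)], [np.float64(0.5741), np.float64(-0.1442)], [np.float64(0.6008), np.float64(-0.1502)]]
((528.4251098632812, -88.5322494506836), (132.09967041015625, 176.63241577148438), 73.85990905761719)
board z 0.02734567970074031
(array([2149,    0,    0,    0,    0,    0,    1,   97,  114,  539, 7048,
        125,  182,  159,  169,  145,  154,  114,  160,    0]), array([0.  , 0.02, 0.04, 0.06, 0.08, 0.1 , 0.12, 0.14, 0.16, 0.18, 0.2 ,
       0.22, 0.24, 0.26, 0.28, 0.3 , 0.32, 0.34, 0.36, 0.38, 0.4 ]))
scene 2935
-0.24 28 [-0.024 -0.035] [ 0.006 -0.028]
-0.22 99 [-0.031 -0.037] [ 0.012 -0.017]
-0.2 139 [-0.036 -0.037] [ 0.009 -0.007]
-0.18 374 [-0.042 -0.052] [0.038 0.005]
-0.16 207 [-0.043 -0.052] [0.029 0.015]
-0.14 303 [-0.029 -0.052] [0.022 0.016]
-0.12 677 [-0.04  -0.097] [0.039 0.04 ]
-0.1 410 [-0.042 -0.096] [0.029 0.051]
-0.08 282 [-0.043 -0.089] [0.03  0.056]
-0.06 86 [-0.014 -0.06 ] [0.012 0.058]
-0.04 99 [-0.014 -0.059] [0.011 0.058]
-0.02 85 [-0.015 -0.055] [0.012 0.053]
0.0 30 [-0.015 -0.054] [0.01  0.052]
top 3388
-0.3 88 [-0.046 -0.116] [-0.034 -0.056]
-0.28 17 [-0.049 -0.069] [-0.043 -0.047]
-0.22 55 [-0.035 -0.032] [-0.013 -0.012]
-0.2 96 [-0.036 -0.036] [-0.002 -0.001]
-0.18 359 [-0.039 -0.052] [0.022 0.012]
-0.16 198 [-0.038 -0.052] [0.027 0.017]
-0.14 92 [-0.023 -0.051] [0.022 0.   ]
-0.12 781 [-0.038 -0.096] [0.039 0.052]
-0.1 312 [-0.04  -0.095] [0.039 0.066]
-0.08 215 [-0.039 -0.088] [0.036 0.081]
-0.06 15 [-0.013 -0.084] [0.005 0.056]
-0.04 10 [-0.01   0.042] [0.002 0.05 ]
-0.02 21 [-0.011  0.043] [0.009 0.053]
0.0 12 [-0.011 -0.05 ] [0.008 0.054]
```

```bash
python3 - <<'E'
from h import *
a=R.from_quat([.16613,.9861,-.00096,-.00034]).as_matrix()
T=[]
for n in("scene","top"):
    z=np.load(f"pics/{n}0.npz"); P=cloud(n,z['d'])[z['d']>0]
    r=np.hypot(P[:,0]-.2044,P[:,1]-.59); s=P[(r<.2)&(P[:,2]>.15)]
    t=(s-[.2044,.58992,.22965])@a; T.append(t)
t=np.vstack(T)
for lo in np.arange(-.25,-.05,.006):
    q=t[(t[:,2]>=lo)&(t[:,2]<lo+.006)&(np.abs(t[:,1])<.12)]
    if len(q)>3: print(round(lo,3),len(q),np.percentile(q[:,:2],[1,99],axis=0).round(3).tolist(), 'r95', np.percentile(np.hypot(q[:,0],q[:,1]),[5,50,95]).round(3))
# unit head: top view
z=np.load("pics/top0.npz"); C=cloud("top",z['d'])
hm=((C[...,2]>.195)&(C[...,2]<.235)).astype(np.uint8); hm[:,:150]=0; hm[:,265:]=0; hm[250:]=0
cs,_=cv2.findContours(hm,cv2.RETR_EXTERNAL,cv2.CHAIN_APPROX_NONE); c=max(cs,key=cv2.contourArea)
zt=np.median(C[hm>0][:,2]); print("headtop z",zt, cv2.approxPolyDP(c,4,True)[:,0].tolist())
W=ray("top",cv2.approxPolyDP(c,4,True)[:,0],zt); print(W.round(4).tolist())
z=np.load("pics/scene0.npz")
cv2.imwrite("pics/crop1.png",cv2.resize(z['i'][130:340,370:640,::-1],None,fx=2.9,fy=2.9,interpolation=cv2.INTER_CUBIC)[:600])
cv2.imwrite("pics/crop2.png",cv2.resize(z['i'][0:130,500:640,::-1],None,fx=4.5,fy=4.5,interpolation=cv2.INTER_CUBIC))
E
```

```text
-0.232 10 [[-0.015, -0.034], [0.005, -0.032]] r95 [0.034 0.034 0.036]
-0.226 18 [[-0.023, -0.035], [0.005, -0.028]] r95 [0.032 0.034 0.036]
-0.22 24 [[-0.027, -0.035], [0.002, -0.022]] r95 [0.033 0.035 0.037]
-0.214 58 [[-0.033, -0.037], [0.009, -0.015]] r95 [0.032 0.035 0.038]
-0.208 53 [[-0.034, -0.037], [-0.004, -0.012]] r95 [0.033 0.035 0.037]
-0.202 74 [[-0.034, -0.036], [0.005, -0.006]] r95 [0.032 0.035 0.037]
-0.196 81 [[-0.036, -0.036], [0.0, -0.002]] r95 [0.032 0.035 0.038]
-0.19 68 [[-0.034, -0.036], [-0.0, -0.003]] r95 [0.032 0.034 0.036]
-0.184 53 [[-0.032, -0.032], [-0.001, -0.004]] r95 [0.03  0.032 0.035]
-0.178 140 [[-0.036, -0.037], [0.01, 0.007]] r95 [0.03  0.033 0.038]
-0.172 200 [[-0.039, -0.039], [0.016, 0.01]] r95 [0.03  0.036 0.04 ]
-0.166 371 [[-0.04, -0.051], [0.035, 0.006]] r95 [0.036 0.046 0.057]
-0.16 210 [[-0.041, -0.051], [0.025, 0.012]] r95 [0.035 0.046 0.058]
-0.154 75 [[-0.037, -0.051], [0.018, 0.008]] r95 [0.033 0.05  0.059]
-0.148 89 [[-0.028, -0.052], [0.023, 0.014]] r95 [0.022 0.05  0.055]
-0.142 115 [[-0.025, -0.051], [0.018, 0.015]] r95 [0.019 0.
[... 529 characters left out ...]
.029, 0.06]] r95 [0.024 0.052 0.098]
-0.088 226 [[-0.04, -0.094], [0.036, 0.064]] r95 [0.047 0.065 0.094]
-0.082 332 [[-0.04, -0.088], [0.027, 0.064]] r95 [0.03  0.046 0.085]
-0.076 160 [[-0.042, -0.089], [0.012, 0.07]] r95 [0.033 0.061 0.091]
-0.07 88 [[-0.039, -0.088], [0.032, 0.071]] r95 [0.049 0.085 0.093]
-0.064 26 [[-0.036, -0.088], [0.03, 0.073]] r95 [0.049 0.087 0.092]
-0.058 10 [[-0.012, 0.046], [0.002, 0.054]] r95 [0.048 0.05  0.055]
-0.052 30 [[-0.014, -0.059], [0.006, 0.058]] r95 [0.047 0.053 0.059]
headtop z 0.20453372257604063 [[181, 113], [152, 220], [220, 237], [248, 132]]
[[0.7691, 0.2439, 0.2045], [0.4873, 0.3166, 0.2045], [0.4427, 0.1391, 0.2045], [0.7185, 0.0671, 0.2045]]
```

View pics/crop2.png

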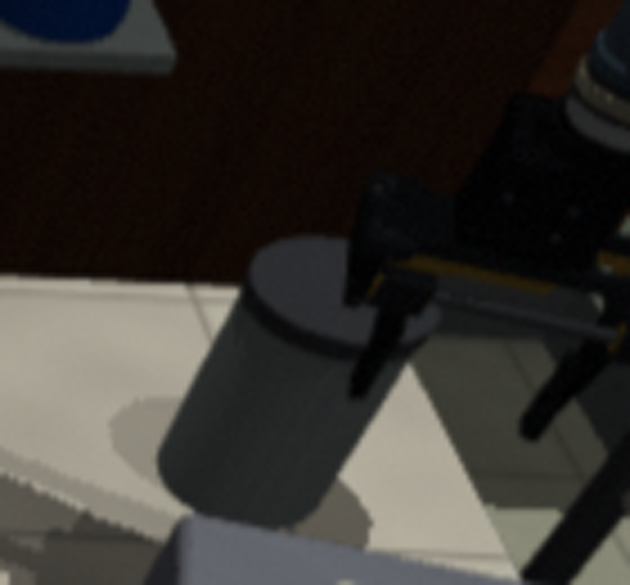

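View pics/crop1.png

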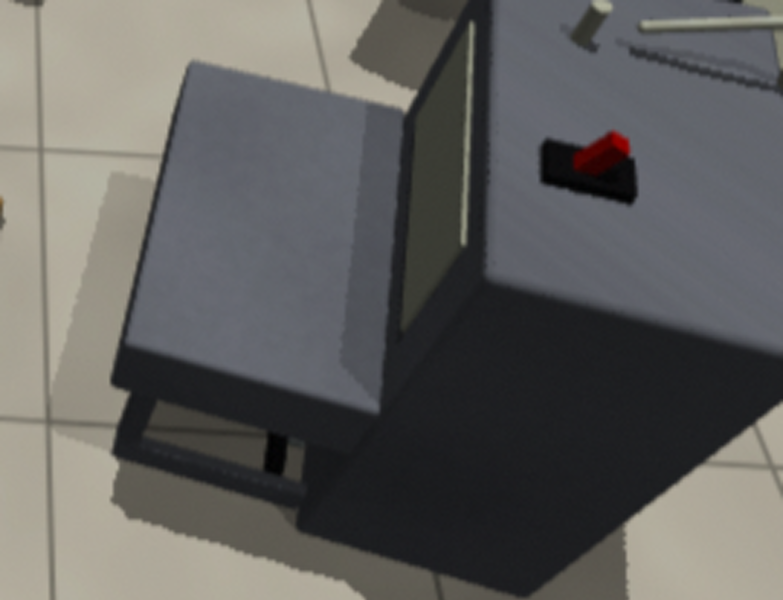

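The crops show the gripper bar with a motor block above it (crop 2, block cut off at the picture's right edge). Crop 1 shows the right leg at about (135,420) and the open bay under the head.

Board and bay are already nearly aligned: the board's origin is at about unit (-195, +2) mm. I'll lift over the dispenser's height and travel to the board's front side.

>>> move_arm(
  motion="1 0 0 -0.2 0; 1 0 0 -0.4 0; 1 0 0 -0.6 0; 1 0 0 -0.8 0; 1 0 0 -1 0; 1 0 0 -1 0; 1 0 0 -1 0; 1 0 0 -1 0",
)

```text
time: 0.77
position: [0.2045, 0.59, 0.4297]
tool_rot: [0.166, 0.986, -0.001, -0.0]
ft_force: [-0.2, 0.1, -1.2]
grip_width: 0.0872
grip_force: 0.0
```

>>> move_arm(
  motion="1 -0.1 -0.12 -0.05 0; 1 -0.2 -0.24 -0.1 0; 1 -0.3 -0.36 -0.15 0; 1 -0.4 -0.48 -0.2 0; 1 -0.5 -0.6 -0.25 0; 1 -0.6 -0.72 -0.3 0; 1 -0.7 -0.83 -0.3 0; 1 -0.7 -0.83 -0.3 0; 1 -0.7 -0.83 -0.3 0; 1 -0.7 -0.83 -0.3 0",
)

```text
time: 1.6
position: [0.2822, 0.3878, 0.4889]
tool_rot: [0.166, 0.986, -0.001, -0.001]
ft_force: [0.1, -0.6, -0.8]
grip_width: 0.0869
grip_force: 0.0
```

>>> move_arm(
  motion="1 -0.13 -0.18 0 0; 1 -0.26 -0.36 0 0; 1 -0.39 -0.54 0 0; 1 -0.52 -0.72 0 0; 1 -0.65 -0.9 0 0; 1 -0.65 -0.9 0 0; 1 -0.65 -0.9 0 0",
)

```text
time: 2.18
position: [0.3473, 0.1735, 0.4895]
tool_rot: [0.168, 0.986, -0.001, -0.001]
ft_force: [0.3, 0.1, -0.4]
grip_width: 0.087
grip_force: 0.0
```

>>> move_arm(
  motion="1 -0.13 -0.18 0 0; 1 -0.26 -0.36 0 0; 1 -0.39 -0.54 0 0; 1 -0.52 -0.72 0 0; 1 -0.65 -0.9 0 0; 1 -0.65 -0.9 0 0; 1 -0.65 -0.9 0 0",
)

```text
time: 2.77
position: [0.4121, -0.039, 0.4891]
tool_rot: [0.167, 0.986, 0.0, -0.001]
ft_force: [-0.1, 0.1, -0.3]
grip_width: 0.0871
grip_force: 0.0
```

>>> move_arm(
  motion="1 -0.13 -0.18 0 0; 1 -0.26 -0.36 0 0; 1 -0.39 -0.54 0 0; 1 -0.52 -0.72 0 0; 1 -0.65 -0.9 0 0; 1 -0.65 -0.9 0 0; 1 -0.65 -0.9 0 0",
)

```text
time: 3.35
position: [0.4761, -0.2511, 0.4884]
tool_rot: [0.166, 0.986, 0.001, -0.001]
ft_force: [0.4, 0.2, 0.0]
grip_width: 0.0872
grip_force: 0.0
```

```bash
python3 - <<'E'
from h import *
o=robot.get_obs(); p=o["position"]; a=R.from_quat(o["tool_rot"]).as_matrix(); print(p,o["q"])
i,d=robot.camera("scene"); cv2.imwrite("pics/s1.png",cv2.resize(i[:260,150:500,::-1],None,fx=2.2,fy=2.2))
C=cloud("scene",d)[d>0]; t=(C-p)@a; t=t[(np.abs(t[:,:2]).max(1)<.13)&(t[:,2]<.02)&(t[:,2]>-.25)]
for lo in np.arange(-.2,-.05,.006):
    q=t[(t[:,2]>=lo)&(t[:,2]<lo+.006)]
    if len(q)>3: print(round(lo,3),len(q),q[:,:2].min(0).round(3),q[:,:2].max(0).round(3))
E
```

```text
[ 0.47608233 -0.25110081  0.4883715 ] [-6.93345395e-01  2.13315217e-01  1.22917061e+00  4.95257558e-04
  1.70219179e+00 -1.92983507e+00]
-0.11 161 [-0.039  0.05 ] [-0.009  0.095]
-0.104 157 [-0.039  0.023] [0.001 0.095]
-0.098 131 [-0.039 -0.004] [0.016 0.095]
-0.092 194 [-0.039 -0.058] [0.031 0.093]
-0.086 242 [-0.041 -0.085] [-0.015  0.091]
-0.08 415 [-0.039 -0.087] [0.035 0.087]
-0.074 247 [-0.04  -0.087] [0.035 0.087]
-0.068 108 [-0.039 -0.086] [0.035 0.087]
-0.062 22 [-0.017 -0.058] [0.012 0.085]
-0.056 30 [-0.013 -0.062] [-0.001 -0.048]
-0.05 58 [-0.013 -0.061] [0.009 0.059]
```

View pics/s1.png

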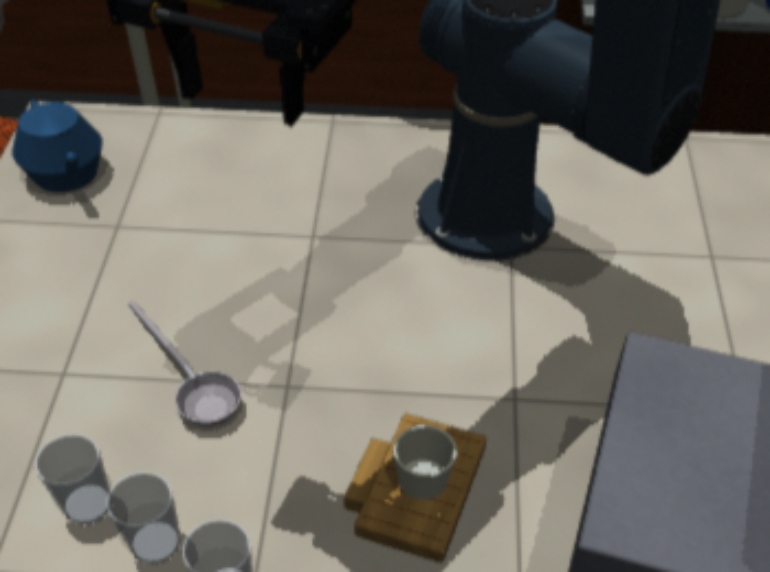

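Gripper still out of the picture here; the board is at (420,490) undisturbed. Lower, align and look at the wrist from the scene camera.

>>> move_arm(
  motion="1 0 0 0.2 -0.024; 1 0 0 0.4 -0.024; 1 0 0 0.6 -0.024; 1 0 0 0.8 -0.024; 1 0 0 1 -0.024; 1 0 0 1 -0.024; 1 0 0 1 -0.024; 1 0 0 1 -0.024",
)

```text
time: 4.07
position: [0.4758, -0.2495, 0.2931]
tool_rot: [0.128, 0.992, -0.001, 0.002]
ft_force: [0.1, -0.1, 0.7]
grip_width: 0.0869
grip_force: 0.0
```

```bash
python3 - <<'E'
from h import *
o=robot.get_obs(); p=o["position"]; a=R.from_quat(o["tool_rot"]).as_matrix(); print(p,a[:,1],o["q"])
i,d=robot.camera("scene"); cv2.imwrite("pics/s2.png",cv2.resize(i[:300,100:440,::-1],None,fx=2,fy=2))
C=cloud("scene",d)[d>0]; t=(C-p)@a; t=t[(np.abs(t[:,:2]).max(1)<.13)&(t[:,2]<.02)&(t[:,2]>-.25)]
for lo in np.arange(-.22,-.05,.006):
    q=t[(t[:,2]>=lo)&(t[:,2]<lo+.006)]
    if len(q)>3: print(round(lo,3),len(q),q[:,:2].min(0).round(3),q[:,:2].max(0).round(3))
# bystanders from first top picture via depth
z=np.load("pics/top0.npz"); P=cloud("top",z['d'])
for n,(u,v) in dict(a0=(375,152),a1=(407,170),a2=(438,187),lad=(397,240)).items():
    q=P[v-22:v+22,u-22:u+22].reshape(-1,3); q=q[(q[:,2]>.012)&(q[:,2]<.11)]
    if len(q): print(n,len(q),q.min(0).round(3),q.max(0).round(3))
    print(ray("top",[(u,v)],.09).round(3))
q=P[185:220,285:320].reshape(-1,3); q=q[(q[:,2]>.08)&(q[:,2]<.1)]; print("cup rim",len(q),q.min(0).round(4),q.max(0).round(4))
E
```

```text
[ 0.47578539 -0.24948936  0.2930558 ] [ 0.25349855  0.96733498 -0.00123499] [-6.91309017e-01  3.35728183e-01  1.57706690e+00  4.48598895e-04
  1.22495891e+00 -2.00596342e+00]
-0.22 106 [-0.036 -0.027] [0.012 0.033]
-0.214 146 [-0.036 -0.03 ] [0.018 0.035]
-0.208 99 [-0.037 -0.029] [0.005 0.036]
-0.202 135 [-0.037 -0.029] [0.013 0.035]
-0.196 104 [-0.036 -0.028] [0.015 0.035]
-0.19 67 [-0.037 -0.027] [0.012 0.034]
-0.184 87 [-0.034 -0.023] [0.006 0.031]
-0.178 145 [-0.039 -0.032] [0.024 0.037]
-0.172 184 [-0.039 -0.038] [0.024 0.038]
-0.166 206 [-0.039 -0.051] [0.014 0.036]
-0.16 92 [-0.039 -0.049] [-0.008  0.017]
-0.154 26 [-0.037 -0.048] [-0.017  0.017]
-0.148 20 [-0.024 -0.033] [-0.005  0.017]
-0.142 70 [-0.025 -0.051] [0.008 0.016]
-0.136 115 [-0.024 -0.052] [0.02  0.017]
-0.13 92 [-0.024 -0.051] [0.027 0.017]
-0.124 102 [-0.026 -0.049] [0.023 0.016]
-0.118 143 [-0.026 -0.05 ] [0.026 0.017]
-0.112 295 [-0.037 -0.094] [0.035 0.095]
-0.106 871 [-0.04  -0.096] [0.036 0.095]
-0.1 245 [-0.039 -0.094] [0.032 0.095]
-0.094 163 [-0.04  -0.092] [0.038 0.093]
-0.088 252 [-0.039 -0.09 ] [0.037 0.092]
-0.082 279 [-0.041 -0.088] [0.03  0.087]
-0.076 135 [-0.04  -0.087] [0.034 0.087]
-0.07 82 [-0.038 -0.086] [0.036 0.087]
-0.064 11 [-0.014 -0.05 ] [0.018 0.085]
-0.058 10 [-0.012 -0.057] [ 0.011 -0.048]
-0.052 12 [-0.013 -0.058] [ 0.009 -0.048]
a0 320 [ 0.625 -0.355  0.012] [ 0.717 -0.256  0.102]
[[ 0.68  -0.283  0.09 ]]
a1 422 [ 0.571 -0.449  0.012] [ 0.696 -0.309  0.103]
[[ 0.628 -0.374  0.09 ]]
a2 515 [ 0.545 -0.512  0.012] [ 0.646 -0.398  0.103]
[[ 0.579 -0.462  0.09 ]]
lad 305 [ 0.364 -0.407  0.012] [ 0.464 -0.314  0.038]
[[ 0.429 -0.343  0.09 ]]
cup rim 121 [ 0.4971 -0.1107  0.0805] [ 0.5686 -0.0422  0.0942]
```

View pics/s2.png

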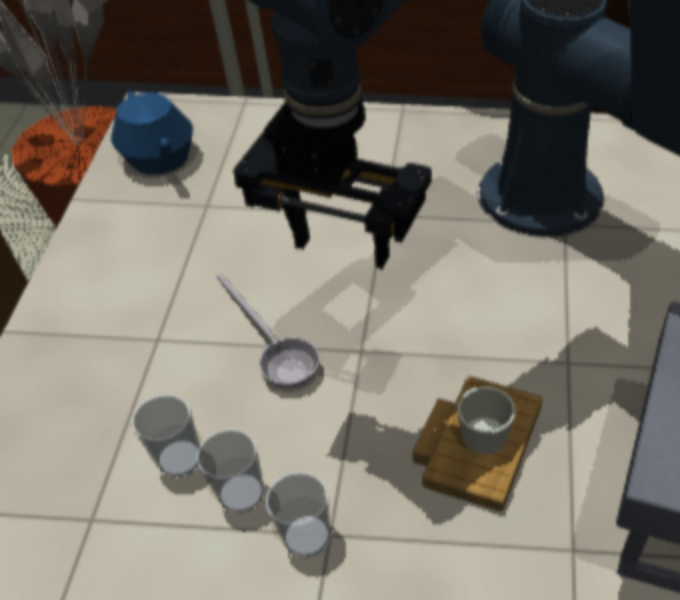

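The motor block is one-sided: 52 mm toward the tool's -y but only 17 mm toward +y, with a 39 mm flange above it. So with +y facing the bay, as now, the front finger can reach about +6…9 mm past the legs line. The clear cups (270,510) and ladle (290,365) lie clear of the approach. I'll refine the poses with line fits.

```bash
cat > unit.py <<'E'
from h import *
def lines(W,corners,marg=.012):
    out=[]
    for k in range(len(corners)):
        A,B=corners[k],corners[(k+1)%len(corners)]; L=np.linalg.norm(B-A); u=(B-A)/L; n=np.array([-u[1],u[0]])
        s=(W-A)@u; e=(W-A)@n; q=W[(s>marg)&(s<L-marg)&(abs(e)<.006)]
        vx,vy,x0,y0=cv2.fitLine(q.astype(np.float32),cv2.DIST_HUBER,0,.001,.001).ravel()
        out.append((np.array([x0,y0]),np.array([vx,vy]),np.degrees(np.arctan2(vy,vx))%180))
    return out
E
python3 - <<'E'
from unit import *
for n,(r0,r1,c0,c1) in dict(top=(100,250,150,265),scene=(140,290,405,520)).items():
    z=np.load(f"pics/{n}0.npz"); C=cloud(n,z['d'])
    m=((C[...,2]>.197)&(C[...,2]<.212)&(z['d']>0)).astype(np.uint8); k=np.zeros_like(m); k[r0:r1,c0:c1]=1; m*=k
    m=cv2.morphologyEx(m,cv2.MORPH_OPEN,np.ones((5,5)))
    cs,_=cv2.findContours(m,cv2.RETR_EXTERNAL,cv2.CHAIN_APPROX_NONE); c=max(cs,key=cv2.contourArea)
    W=ray(n,c[:,0],.205)[:,:2]; ap=ray(n,cv2.approxPolyDP(c,5,True)[:,0],.205)[:,:2]
    print(n,"z",np.median(C[m>0][:,2]),ap.round(4).tolist())
    for p,v,a in lines(W,ap): 
        u=np.array([.2540,.9672]); w=np.array([-u[1],u[0]]); q=p-[.5828,.1115]
        print(p.round(4),a.round(2),"unit xy mm",(1e3*q@u).round(1),(1e3*q@w).round(1))
W=np.load("bc.npy")[:,:2]
B=np.array([[.6277,-.0493],[.4619,-.005],[.4351,-.1024],[.4764,-.1143],[.4823,-.1439],[.5622,-.1649],[.5741,-.1442],[.6008,-.1502]])
for k,(p,v,a) in enumerate(lines(W,B,.008)):
    q=p-[.5828,.1115]; print("b",k,a.round(1),(1e3*q@u).round(1),(1e3*q@w).round(1))
E
```

```text
top z 0.20442211970276847 [[0.7557, 0.2384], [0.4847, 0.3035], [0.4505, 0.1338], [0.7211, 0.0697]]
[0.6255 0.2703] 165.55 unit xy mm 164.4 -1.0
[0.4692 0.2405] 77.06 unit xy mm 95.9 142.6
[0.5848 0.1011] 165.45 unit xy mm -9.5 -4.5
[0.7437 0.1622] 75.82 unit xy mm 89.9 -142.7
scene z 0.20563502772843745 [[0.447, 0.1356], [0.7248, 0.0655], [0.7646, 0.2351], [0.4958, 0.302]]
[0.5774 0.1018] 165.47 unit xy mm -10.7 2.8
[0.7474 0.1486] 75.22 unit xy mm 77.7 -149.8
[0.632  0.2685] 165.58 unit xy mm 164.4 -7.7
[0.4626 0.2034] 72.98 unit xy mm 58.4 139.6
b 0 163.8 -142.7 2.0
b 1 74.6 -196.4 88.2
b 2 163.9 -245.6 66.9
b 3 72.8 -258.7 37.8
b 4 163.9 -272.3 -8.8
b 5 61.7 -259.9 -52.1
b 6 179.8 -249.0 -70.2
b 7 74.0 -196.0 -85.3
```

>>> move_arm(
  motion="1 -0.03 0.06 0.2 -0.001; 1 -0.06 0.12 0.4 -0.001; 1 -0.06 0.12 0.6 -0.001; 1 -0.06 0.12 0.8 -0.001; 1 -0.06 0.12 1 -0.001; 1 -0.06 0.12 1 -0.001; 1 -0.06 0.12 1 -0.001; 1 -0.06 0.12 1 -0.001",
)

```text
time: 4.78
position: [0.4944, -0.2317, 0.0937]
tool_rot: [0.127, 0.992, -0.002, 0.003]
ft_force: [0.1, -0.2, 0.7]
grip_width: 0.0872
grip_force: 0.0
```

>>> move_arm(
  motion="1 0 0 0.1 0; 1 0 0 0.2 0; 1 0 0 0.2 0; 1 0 0 0.2 0; 1 0 0 0.2 0",
)

```text
time: 5.2
position: [0.4937, -0.2314, 0.0536]
tool_rot: [0.127, 0.992, -0.001, 0.003]
ft_force: [-0.2, 0.2, 0.2]
grip_width: 0.087
grip_force: 0.0
```

```bash
cat >> unit.py <<'E'
U0=np.array([.584,.1103]); az=np.radians(75.5); ux=np.array([np.cos(az),np.sin(az)]); uy=np.array([-ux[1],ux[0]])
def tou(p): q=np.asarray(p)[...,:2]-U0; return 1e3*np.stack([q@ux,q@uy],-1)
def st():
    o=robot.get_obs(); a=R.from_quat(o["tool_rot"]).as_matrix(); p=o["position"]
    print("t",o["time"].__round__(2),"unit",tou(p).round(1),"z",p[2].round(4),"yaw rel",np.degrees(np.arctan2(a[1,1],a[0,1])-az).round(2),"tilt",a[:2,2].round(3),"F",o["ft_force"].round(1),"tau",o["joint_torque"].round(1))
E
python3 - <<'E'
from unit import *
st()
E
```

```text
t 5.2 unit [-353.4    1.8] z 0.0536 yaw rel -0.12 tilt [ 0.005 -0.004] F [-0.2  0.2  0.2] tau [ -0.  -41.4  -8.5  -0.    0.1   0. ]
```

>>> move_arm(
  motion="1 0 0 0.1 0; 1 0 0 0.205 0; 1 0 0 0.205 0; 1 0 0 0.205 0; 1 0 0.02 0.205 0; 1 0 0.04 0.205 0; 1 0 0.06 0.205 0; 1 0 0.075 0.205 0; 1 0 0.09 0.205 0; 1 0 0.105 0.205 0; 1 0 0.12 0.205 0; 1 0 0.135 0.205 0",
)

```text
time: 6.2
position: [0.499, -0.204, 0.0096]
tool_rot: [0.127, 0.992, -0.0, 0.0]
ft_force: [-0.4, -1.4, 0.4]
grip_width: 0.0871
grip_force: 1.1
```

>>> move_arm(
  motion="1 0 0.015 0 0; 1 0 0.035 0 0; 1 0 0.06 0 0; 1 0 0.085 0 0; 1 0 0.11 0 0; 1 0 0.135 0 0; 1 0 0.16 0 0; 1 0 0.185 0 0; 1 0 0.21 0 0; 1 0 0.235 0 0; 1 0 0.255 0 0; 1 0 0.27 0 0",
)

```text
time: 7.2
position: [0.5124, -0.1511, 0.0096]
tool_rot: [0.127, 0.992, 0.0, -0.0]
ft_force: [-0.2, -2.5, 0.3]
grip_width: 0.0869
grip_force: 1.2
```

```bash
cat >> unit.py <<'E'
def board(tag):
    out=None
    for n in("top","scene"):
        i,d=robot.camera(n); cv2.imwrite(f"pics/{tag}_{n}.png",i[...,::-1]); np.savez(f"pics/{tag}_{n}.npz",i=i,d=d)
        h=cv2.cvtColor(i,cv2.COLOR_RGB2HSV); m=((h[...,0]>8)&(h[...,0]<25)&(h[...,1]>110)&(cloud(n,d)[...,2]<.05)).astype(np.uint8)
        G=tou(ray(n,np.argwhere(np.ones(m.shape))[:,::-1],.028)).reshape(m.shape+(2,))
        m[(abs(G[...,0]+50)>300)|(abs(G[...,1])>160)]=0
        cs,_=cv2.findContours(m,cv2.RETR_EXTERNAL,cv2.CHAIN_APPROX_NONE)
        if not cs: print(n,"no board"); continue
        c=max(cs,key=cv2.contourArea); W=tou(ray(n,c[:,0],.028))
        print(n,cv2.contourArea(c),"xy range",W.min(0).round(1),W.max(0).round(1),"poly",tou(ray(n,cv2.approxPolyDP(c,2.5,True)[:,0],.028)).round(0).tolist())
E
python3 - <<'E'
from unit import *
st(); board("p1")
E
```

```text
t 7.2 unit [-271.     3.9] z 0.0096 yaw rel -0.1 tilt [-0.  0.] F [-0.2 -2.5  0.3] tau [  1.  -41.9  -5.9   0.3   0.2  -0. ]
top 839.0 xy range [-215.1  -83. ] [-84.8  71.3] poly [[-86.0, -80.0], [-86.0, 40.0], [-189.0, 68.0], [-172.0, 18.0], [-151.0, 41.0], [-124.0, 42.0], [-97.0, 22.0], [-92.0, -8.0], [-115.0, -38.0], [-159.0, -34.0], [-173.0, -16.0], [-176.0, -39.0], [-204.0, -37.0], [-214.0, -48.0], [-191.0, -52.0], [-187.0, -81.0]]
scene 2579.5 xy range [-218.2  -97. ] [-82.6  91.1] poly [[-186.0, 91.0], [-190.0, 5.0], [-218.0, -1.0], [-212.0, -62.0], [-193.0, -65.0], [-183.0, -96.0], [-85.0, -96.0], [-84.0, 89.0]]
```

>>> move_arm(
  motion="1 0 0.01 -0.008 0; 1 0 0.03 -0.01 0; 1 0 0.055 -0.01 0; 1 0 0.08 -0.01 0; 1 0 0.105 -0.01 0; 1 0 0.13 -0.01 0; 1 0 0.155 -0.01 0; 1 0 0.18 -0.01 0; 1 0 0.205 -0.01 0; 1 0 0.23 -0.01 0; 1 0 0.25 -0.01 0; 1 0 0.265 -0.01 0",
)

```text
time: 8.3
position: [0.5258, -0.0998, 0.0116]
tool_rot: [0.127, 0.992, 0.0, -0.0]
ft_force: [-0.7, -1.9, 0.5]
grip_width: 0.087
grip_force: 1.0
```

>>> move_arm(
  motion="1 0 0.015 0 0; 1 0 0.035 0 0; 1 0 0.06 0 0; 1 0 0.085 0 0; 1 0 0.11 0 0; 1 0 0.135 0 0; 1 0 0.16 0 0; 1 0 0.185 0 0; 1 0 0.21 0 0; 1 0 0.235 0 0; 1 0 0.255 0 0; 1 0 0.27 0 0",
)

```text
time: 9.3
position: [0.5394, -0.0476, 0.0115]
tool_rot: [0.127, 0.992, 0.0, -0.0]
ft_force: [0.1, -2.1, 0.3]
grip_width: 0.0869
grip_force: 1.0
```

```bash
python3 - <<'E'
from unit import *
st(); board("p2")
E
```

```text
t 9.3 unit [-164.     3.6] z 0.0115 yaw rel -0.1 tilt [-0.  0.] F [ 0.1 -2.1  0.3] tau [  0.9 -42.9  -6.7   0.3   0.1  -0. ]
top 455.5 xy range [-86.8 -83.1] [  7.6 -20.5] poly [[6.0, -81.0], [6.0, -32.0], [-22.0, -45.0], [-59.0, -20.0], [-61.0, -36.0], [-78.0, -38.0], [-82.0, -82.0]]
scene 1215.5 xy range [-112.6  -97.4] [12.5 90.6] poly [[-71.0, 90.0], [-78.0, 2.0], [-112.0, -2.0], [-106.0, -64.0], [-84.0, -69.0], [-78.0, -96.0], [9.0, -96.0], [11.0, -79.0], [-5.0, -75.0], [-6.0, -15.0], [-32.0, -30.0], [-49.0, -23.0], [-72.0, 44.0], [-55.0, 81.0], [-5.0, 87.0]]
```

>>> move_arm(
  motion="1 0 0.015 0 0; 1 0 0.03 0 0; 1 0 0.05 0 0; 1 0 0.07 0 0; 1 0 0.09 0 0; 1 0 0.11 0 0; 1 0 0.13 0 0; 1 0 0.15 0 0; 1 0 0.17 0 0; 1 0 0.185 0 0; 1 0 0.2 0 0; 1 0 0.2 0 0",
)

```text
time: 10.4
position: [0.5496, -0.0087, 0.0116]
tool_rot: [0.127, 0.992, 0.0, 0.0]
ft_force: [-0.3, -0.1, -0.8]
grip_width: 0.0868
grip_force: 0.0
```

>>> move_arm(
  motion="1 0 0.015 0 0; 1 0 0.03 0 0; 1 0 0.05 0 0; 1 0 0.07 0 0; 1 0 0.09 0 0; 1 0 0.11 0 0; 1 0 0.13 0 0; 1 0 0.15 0 0; 1 0 0.17 0 0; 1 0 0.185 0 0; 1 0 0.2 0 0; 1 0 0.2 0 0",
)

```text
time: 11.4
position: [0.5597, 0.0301, 0.0115]
tool_rot: [0.127, 0.992, 0.0, 0.0]
ft_force: [-0.0, -0.4, -0.1]
grip_width: 0.087
grip_force: 0.0
```

```bash
python3 - <<'E'
from unit import *
st(); board("p3")
a=cv2.imread("pics/p3_top.png")[80:280,130:400]; b=cv2.imread("pics/p3_scene.png")[130:330,290:560]
cv2.imwrite("pics/p3v.png",np.vstack([cv2.resize(a,None,fx=1.48,fy=1.48),cv2.resize(b,None,fx=1.48,fy=1.48)]))
E
```

```text
t 11.4 unit [-83.8   3.4] z 0.0115 yaw rel -0.11 tilt [0. 0.] F [-0.  -0.4 -0.1] tau [  0.1 -44.2  -7.6  -0.    0.1   0. ]
top 43.5 xy range [-26.5 -82.1] [  7.6 -46.1] poly [[6.0, -81.0], [4.0, -50.0], [-27.0, -49.0], [-4.0, -53.0], [-3.0, -80.0]]
scene 257.0 xy range [-31.8 -97. ] [13.2  0.6] poly [[-30.0, -1.0], [-29.0, -66.0], [-6.0, -67.0], [-7.0, -90.0], [9.0, -96.0], [13.0, -78.0], [-2.0, -77.0], [-7.0, 0.0]]
```

View pics/p3v.png

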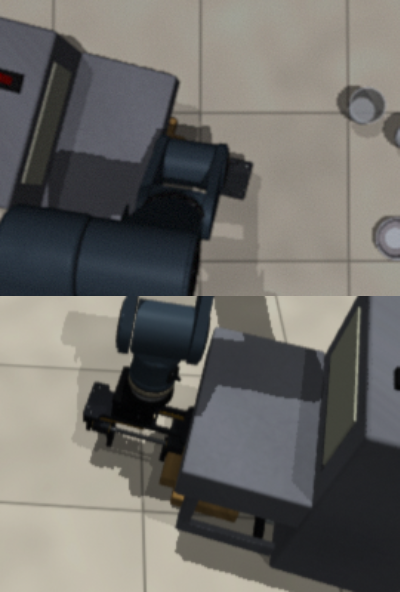

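Top picture (upper half): gripper is at the head's front edge. Scene (lower half): tongue at (170,470), board's right side visible inside the bay at (220,510), so it has passed between the legs. Push on to the bumper.

>>> move_arm(
  motion="1 0 0.012 0 0; 1 0 0.025 0 0; 1 0 0.04 0 0; 1 0 0.055 0 0; 1 0 0.07 0 0; 1 0 0.085 0 0; 1 0 0.1 0 0; 1 0 0.115 0 0; 1 0 0.13 0 0; 1 0 0.14 0 0; 1 0 0.145 0 0; 1 0 0.145 0 0",
)

```text
time: 12.5
position: [0.567, 0.0577, 0.0116]
tool_rot: [0.127, 0.992, 0.0, 0.0]
ft_force: [0.2, 0.9, -0.3]
grip_width: 0.0872
grip_force: 0.1
```

```bash
python3 - <<'E'
from unit import *
st(); board("p4")
o=robot.get_obs(); p=o["position"]; a=R.from_quat(o["tool_rot"]).as_matrix()
z=np.load("pics/p4_scene.npz"); C=cloud("scene",z['d'])[z['d']>0]; t=(C-p)@a; s=t[(np.abs(t[:,:2]).max(1)<.06)&(t[:,2]<-.11)&(t[:,2]>-.25)]
for lo in np.arange(-.25,-.11,.01):
    q=s[(s[:,2]>=lo)&(s[:,2]<lo+.01)]
    if len(q)>3: print(round(lo,3),len(q),q[:,:2].min(0).round(3),np.sort(q[:,1])[-6:].round(3))
E
```

```text
t 12.5 unit [-55.1   3.3] z 0.0116 yaw rel -0.11 tilt [0. 0.] F [ 0.2  0.9 -0.3] tau [  0.3 -44.9  -8.1   0.    0.    0. ]
top 0.0 xy range [  0.8 -50.3] [  4.5 -48.2] poly [[4.0, -50.0]]
scene 249.5 xy range [ 35.6 -98. ] [132.2 -77.8] poly [[36.0, -93.0], [122.0, -97.0], [132.0, -83.0], [48.0, -78.0]]
-0.25 100 [-0.035 -0.032] [0.032 0.033 0.033 0.034 0.035 0.035]
-0.24 114 [-0.034 -0.034] [0.038 0.039 0.039 0.041 0.041 0.043]
-0.23 87 [-0.035 -0.032] [0.028 0.028 0.029 0.03  0.032 0.035]
-0.22 113 [-0.036 -0.035] [0.026 0.027 0.028 0.03  0.031 0.034]
-0.21 75 [-0.037 -0.036] [0.028 0.029 0.031 0.031 0.032 0.033]
-0.2 375 [-0.06  -0.036] [0.06 0.06 0.06 0.06 0.06 0.06]
-0.19 50 [-0.055 -0.032] [0.045 0.045 0.045 0.046 0.053 0.055]
-0.18 180 [-0.056 -0.038] [0.045 0.045 0.045 0.045 0.045 0.045]
-0.17 253 [-0.054 -0.051] [0.045 0.045 0.045 0.045 0.045 0.045]
-0.16 74 [-0.053 -0.05 ] [0.045 0.045 0.045 0.045 0.045 0.045]
-0.15 15 [-0.055 -0.04 ] [0.045 0.045 0.045 0.045 0.045 0.045]
-0.14 37 [-0.044 -0.05 ] [0.045 0.045 0.045 0.045 0.045 0.045]
-0.13 62 [-0.026 -0.051] [0.01  0.011 0.012 0.013 0.014 0.015]
-0.12 110 [-0.026 -0.05 ] [0.013 0.013 0.014 0.014 0.015 0.016]
```

The head face reads 45 mm ahead of the tool axis, i.e. at unit x = -10 as specified, so the poses agree. The board now rests at the bumper. Next I back off and bring the front finger to the left of the tongue, turned 10° so that it pushes right and slightly inward.

>>> move_arm(
  motion="1 0 -0.05 0 0; 1 0 -0.1 0 0; 1 0 -0.15 0 0; 1 0.05 -0.15 0 -0.02; 1 0.1 -0.15 0 -0.04; 1 0.15 -0.15 0 -0.056; 1 0.2 -0.15 0 -0.056; 1 0.2 -0.15 0 -0.056; 1 0.2 -0.15 0 -0.056; 1 0.2 -0.15 0 -0.056",
)

```text
time: 13.43
position: [0.5216, 0.0379, 0.0117]
tool_rot: [0.04, 0.999, -0.0, 0.001]
ft_force: [0.4, 0.5, -0.2]
grip_width: 0.0869
grip_force: 0.0
```

```bash
python3 - <<'E'
from unit import *
st(); board("p5")
E
```

```text
t 13.43 unit [-85.7  42.3] z 0.0117 yaw rel 9.89 tilt [ 0.002 -0.   ] F [ 0.4  0.5 -0.2] tau [  0.1 -41.7  -5.5  -0.    0.1   0. ]
top 40.5 xy range [ -3.9 -50.3] [7.3 0.7] poly [[4.0, -50.0], [0.0, 1.0]]
scene 249.0 xy range [ 35.6 -98.3] [132.2 -77.8] poly [[36.0, -93.0], [122.0, -97.0], [132.0, -83.0], [38.0, -78.0]]
```

>>> move_arm(
  motion="1 0.03 0.005 0 0.014; 1 0.03 0.005 0 0.028; 1 0.025 0.035 0 0.028; 1 0.02 0.065 0 0.028; 1 0.014 0.095 0 0.028; 1 0.008 0.125 0 0.028; 1 0.004 0.15 0 0.028; 1 0.001 0.168 0 0.028; 1 0.001 0.168 0 0.028; 1 0.001 0.168 0 0.028",
)

```text
time: 14.37
position: [0.523, 0.0723, 0.0115]
tool_rot: [0.083, 0.997, 0.0, -0.0]
ft_force: [0.0, 0.9, -1.0]
grip_width: 0.0869
grip_force: 0.1
```

```bash
python3 - <<'E'
from unit import *
st(); board("p6")
E
```

```text
t 14.37 unit [-52.   49.5] z 0.0115 yaw rel 4.96 tilt [-0.  0.] F [ 0.   0.9 -1. ] tau [  0.1 -42.1  -6.3  -0.    0.    0. ]
top 39.0 xy range [ -3.  -50.3] [7.3 7.9] poly [[4.0, -50.0], [4.0, 8.0]]
scene 256.0 xy range [ 35.6 -98.3] [134.5 -77.8] poly [[36.0, -93.0], [122.0, -97.0], [135.0, -82.0], [48.0, -78.0]]
```

>>> move_arm(
  motion="1 -0.001 0.005 0 0; 1 -0.001 0.01 0 0; 1 -0.008 0.009 0 0; 1 -0.015 0.009 0 0; 1 -0.022 0.008 0 0; 1 -0.03 0.007 0 0; 1 -0.037 0.007 0 0; 1 -0.044 0.006 0 0; 1 -0.05 0.006 0 0; 1 -0.055 0.005 0 0; 1 -0.06 0.005 0 0; 1 -0.06 0.005 0 0",
)

```text
time: 15.47
position: [0.5263, 0.0723, 0.0109]
tool_rot: [0.082, 0.997, -0.0, -0.009]
ft_force: [-13.9, 3.0, 9.6]
grip_width: 0.0868
grip_force: 6.7
```

```bash
python3 - <<'E'
from unit import *
st(); board("p7")
E
```

```text
t 15.47 unit [-51.3  46.3] z 0.0109 yaw rel 5.1 tilt [-0.018  0.001] F [-13.9   3.    9.6] tau [ -2.9 -41.4 -14.3   0.1  -3.5   0.7]
top 30.0 xy range [ -2.4 -53.2] [ 7.3 -4.3] poly [[5.0, -53.0], [5.0, -4.0]]
scene 288.0 xy range [  35.6 -100.6] [134.2 -77.4] poly [[36.0, -93.0], [129.0, -95.0], [134.0, -80.0], [40.0, -77.0]]
```

```bash
python3 - <<'E'
import cv2,numpy as np
a=cv2.imread("pics/p7_top.png")[90:280,130:370]; b=cv2.imread("pics/p7_scene.png")[140:310,330:520]
cv2.imwrite("pics/p7v.png",np.hstack([cv2.resize(a,(380,300),interpolation=cv2.INTER_CUBIC),cv2.resize(b,(400,358),interpolation=cv2.INTER_CUBIC)[:300]])if 0 else cv2.resize(b,(670,600),interpolation=cv2.INTER_CUBIC))
E
```

```text
(no output)
```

View pics/p7v.png

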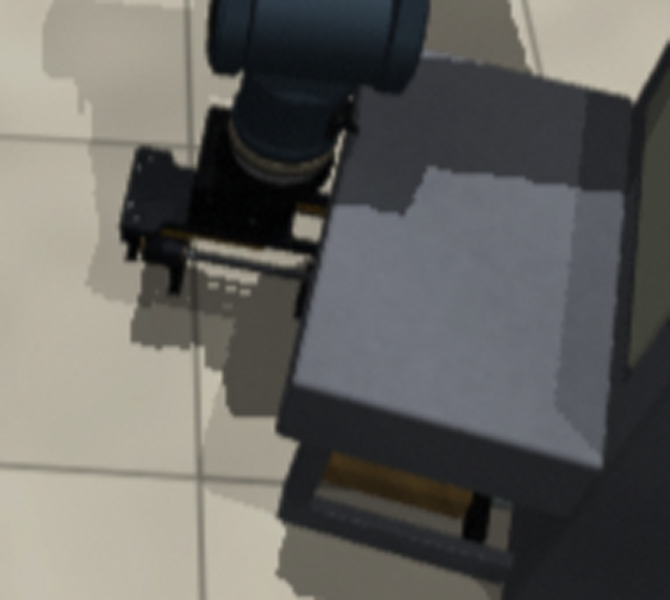

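The scene crop shows the gripper's front end under the head's front-left, board's right edge at (400,480) still inside the right leg at (300,480); the 14 N push has something hard behind it. I'll look at the moment to find where the contact is.

```bash
python3 - <<'E'
from unit import *
st(); o=robot.get_obs(); F,M=o["ft_force"],o["moment"]; print(F,M,o["q"])
p=o["position"]
print("line pt rel ref",np.cross(F,M)/(F@F),"dir",F/np.linalg.norm(F),"M.F",M@F/np.linalg.norm(F))
for n in("top","scene"):
    z=np.load(f"pics/p7_{n}.npz"); C=cloud(n,z['d'])[z['d']>0]; t=tou(C); 
    # arm points near head box
    s=(t[:,0]>-14)&(t[:,0]<170)&(abs(t[:,1])<150)&(C[:,2]>.215)&(C[:,2]<.40)
    q=np.c_[t[s],1e3*C[s][:,2]]; print(n,len(q), q[np.argsort(q[:,2])][:8].round(0).tolist() if len(q) else "")
E
```

```text
t 15.57 unit [-51.3  46.4] z 0.0109 yaw rel 5.09 tilt [-0.018  0.001] F [-13.3   3.1   8.5] tau [ -2.9 -41.4 -14.3   0.1  -3.5   0.7]
[-13.34563744   3.11137212   8.46633697] [0.79922532 1.9751633  0.66899664] [-7.41561249e-02  7.63979357e-01  1.80039772e+00  1.21122752e-04
  5.95490029e-01 -1.48083591e+00]
line pt rel ref [-0.05642715  0.06048856 -0.11117662] dir [-0.82851329  0.19315774  0.52560043] M.F 0.07097419774236048
top 2657 [[166.0, 68.0, 215.0], [165.0, 35.0, 215.0], [165.0, -127.0, 215.0], [165.0, 51.0, 215.0], [165.0, -57.0, 215.0], [166.0, 9.0, 215.0], [164.0, -65.0, 216.0], [165.0, -138.0, 216.0]]
scene 4291 [[164.0, 134.0, 215.0], [164.0, -139.0, 215.0], [164.0, -49.0, 215.0], [165.0, 11.0, 215.0], [164.0, -12.0, 215.0], [164.0, 59.0, 215.0], [165.0, 74.0, 215.0], [164.0, 18.0, 216.0]]
```

The force line passes through the front finger's right side near its tip. So the board's right corner is already against the leg and has to go deeper before it can slide. With the finger turned 15° clockwise I'll press on the tongue's front-left corner, inward and rightward at once.

>>> move_arm(
  motion="1 0.03 0.003 0 0; 1 0.055 0.005 0 0; 1 0.06 -0.05 0 0; 1 0.065 -0.1 0 0.02; 1 0.07 -0.17 0 0.05; 1 0.07 -0.17 0 0.08; 1 0.07 -0.17 0 0.111; 1 0.07 -0.17 0 0.111; 1 0.07 -0.17 0 0.111; 1 0.07 -0.17 0 0.111",
)

```text
time: 16.4
position: [0.5165, 0.0392, 0.0117]
tool_rot: [0.254, 0.967, 0.0, 0.001]
ft_force: [0.3, 0.4, 0.9]
grip_width: 0.0869
grip_force: 0.0
```

```bash
python3 - <<'E'
from unit import *
st(); board("p8")
for n in ("top","scene"):
    z=np.load(f"pics/p8_{n}.npz"); C=cloud(n,z['d']); t=tou(C); h=cv2.cvtColor(z['i'],cv2.COLOR_RGB2HSV)
    s=(h[...,0]>8)&(h[...,0]<25)&(h[...,1]>110)&(abs(C[...,2]-.028)<.006)&(t[...,0]>-15)&(t[...,0]<60)&(abs(t[...,1])<100)
    q=t[s]; print(n,len(q), np.percentile(q,[2,98],axis=0).round(1).tolist() if len(q) else "")
E
```

```text
t 16.4 unit [-85.8  47.5] z 0.0117 yaw rel -14.97 tilt [ 0.002 -0.   ] F [0.3 0.4 0.9] tau [ -0.1 -41.4  -5.7  -0.    0.1  -0. ]
top 24.5 xy range [ -1.6 -53.2] [  7.3 -13.6] poly [[5.0, -53.0], [4.0, -14.0]]
scene 281.0 xy range [ 35.6 -99.5] [132.9 -77.4] poly [[36.0, -93.0], [118.0, -99.0], [133.0, -88.0], [132.0, -78.0], [40.0, -77.0]]
top 32 [[-0.9, -51.9], [7.8, -14.1]]
scene 45 [[38.4, -87.9], [59.3, -77.4]]
```

>>> move_arm(
  motion="1 0.007 0.025 -0.005 0; 1 0.014 0.05 -0.01 0; 1 0.021 0.08 -0.01 0; 1 0.028 0.11 -0.01 0; 1 0.033 0.13 -0.01 0; 1 0.038 0.145 -0.01 0; 1 0.042 0.155 -0.01 0; 1 0.044 0.163 -0.01 0; 1 0.045 0.168 -0.01 0; 1 0.046 0.171 -0.01 0; 1 0.046 0.171 -0.01 0",
)

```text
time: 17.42
position: [0.5239, 0.0733, 0.0135]
tool_rot: [0.255, 0.967, -0.001, -0.001]
ft_force: [-1.8, -4.6, 1.0]
grip_width: 0.0872
grip_force: 2.2
```

```bash
cat >> unit.py <<'E'
def tong():
    z=robot.camera("top"); C=cloud("top",z[1]); t=tou(C); h=cv2.cvtColor(z[0],cv2.COLOR_RGB2HSV)
    s=(h[...,0]>8)&(h[...,0]<25)&(h[...,1]>110)&(abs(C[...,2]-.028)<.008)&(t[...,0]>-40)&(t[...,0]<60)&(abs(t[...,1])<110)
    q=t[s]; print("tongue px",len(q), q.min(0).round(1),q.max(0).round(1) if len(q) else "")
    for lo in range(-110,60,10):
        k=q[(q[:,1]>=lo)&(q[:,1]<lo+10)]
        if len(k): print((lo,k[:,0].min().round(1)),end=" ")
    print()
E
python3 - <<'E'
from unit import *
st(); board("p9"); tong()
E
```

```text
t 17.42 unit [-50.8  48.9] z 0.0135 yaw rel -15.06 tilt [-0.001 -0.001] F [-1.8 -4.6  1. ] tau [  2.2 -41.8  -7.    0.6  -0.2  -0. ]
top 21.5 xy range [ -1.  -51.1] [ 7.2 -5. ] poly [[2.0, -51.0], [2.0, -5.0]]
scene 289.0 xy range [ 35.6 -99.9] [134.8 -77.4] poly [[36.0, -93.0], [125.0, -99.0], [135.0, -85.0], [132.0, -78.0], [38.0, -78.0]]
tongue px 32 [  1.  -51.2] [ 7.7 -5.1]
(-60, np.float64(1.8)) (-50, np.float64(1.0)) (-40, np.float64(1.3)) (-30, np.float64(1.5)) (-20, np.float64(1.6)) (-10, np.float64(2.2))
```

>>> move_arm(
  motion="1 0.001 0.004 0 0; 1 0.002 0.006 0 0; 1 -0.004 0.0075 0 0; 1 -0.01 0.009 0 0; 1 -0.016 0.0105 0 0; 1 -0.022 0.012 0 0; 1 -0.028 0.0135 0 0; 1 -0.034 0.015 0 0; 1 -0.04 0.0165 0 0; 1 -0.046 0.018 0 0; 1 -0.052 0.0195 0 0; 1 -0.058 0.021 0 0",
)

```text
time: 18.57
position: [0.5328, 0.072, 0.0128]
tool_rot: [0.255, 0.967, -0.001, -0.004]
ft_force: [-4.3, -3.9, 0.9]
grip_width: 0.0868
grip_force: 2.4
```

```bash
python3 - <<'E'
from unit import *
st(); board("p10"); tong()
E
```

```text
t 18.57 unit [-49.9  40. ] z 0.0128 yaw rel -14.99 tilt [-0.008  0.   ] F [-4.3 -3.9  0.9] tau [  1.4 -43.6  -9.5   0.7  -1.    0.1]
top 5.0 xy range [  2.2 -53.2] [  6.6 -13.6] poly [[5.0, -53.0], [4.0, -14.0]]
scene 348.5 xy range [  34.8 -102.5] [137.7 -77.8] poly [[35.0, -102.0], [125.0, -102.0], [138.0, -90.0], [132.0, -78.0], [38.0, -81.0]]
tongue px 16 [  2.8 -53.3] [  7.2 -16.5]
(-60, np.float64(4.9)) (-50, np.float64(2.8)) (-40, np.float64(3.5)) (-30, np.float64(4.1)) (-20, np.float64(4.5))
```

It is sliding right (board's right edge moved outward several mm) while pressed deep. Continue.

>>> move_arm(
  motion="1 -0.006 0.0015 0 0; 1 -0.012 0.003 0 0; 1 -0.018 0.005 0 0; 1 -0.024 0.0065 0 0; 1 -0.03 0.008 0 0; 1 -0.036 0.0095 0 0; 1 -0.042 0.011 0 0; 1 -0.048 0.013 0 0; 1 -0.054 0.0145 0 0; 1 -0.06 0.016 0 0; 1 -0.066 0.0175 0 0; 1 -0.07 0.019 0 0",
)

```text
time: 19.72
position: [0.5482, 0.068, 0.013]
tool_rot: [0.255, 0.967, -0.001, -0.003]
ft_force: [-3.1, -3.6, 1.1]
grip_width: 0.0869
grip_force: 2.4
```

```bash
python3 - <<'E'
from unit import *
st(); board("p11"); tong()
E
```

```text
t 19.72 unit [-49.9  24. ] z 0.013 yaw rel -15.01 tilt [-0.005 -0.   ] F [-3.1 -3.6  1.1] tau [  1.8 -44.2  -9.6   0.8  -0.9   0.1]
top 4.5 xy range [  1.4 -53.2] [  6.4 -34.5] poly [[5.0, -53.0], [6.0, -34.0]]
scene 346.0 xy range [  35.6 -102.9] [137.7 -77.8] poly [[36.0, -93.0], [40.0, -103.0], [134.0, -99.0], [138.0, -90.0], [132.0, -78.0], [48.0, -78.0]]
tongue px 6 [  4.  -50.6] [  7.2 -34.6]
(-60, np.float64(5.0)) (-50, np.float64(4.0)) (-40, np.float64(4.4))
```

```bash
python3 - <<'E'
from unit import *
z=np.load("pics/p11_scene.npz"); C=cloud("scene",z['d']); t=tou(C); d=z['d']
print("leg/kerb region, rows:(px u,v)->unit x,y,z")
for v in range(258,300,4):
    print(v,[(u,*t[v,u].round(0).astype(int),int(1e3*C[v,u,2]),tuple(int(k) for k in z['i'][v,u])) for u in range(410,476,6)])
E
```

```text
leg/kerb region, rows:(px u,v)->unit x,y,z
258 [(410, np.int64(-8), np.int64(-146), 165, (32, 33, 35)), (416, np.int64(4), np.int64(-145), 170, (32, 33, 36)), (422, np.int64(15), np.int64(-144), 175, (31, 32, 35)), (428, np.int64(26), np.int64(-145), 183, (34, 35, 37)), (434, np.int64(37), np.int64(-145), 188, (33, 35, 37)), (440, np.int64(48), np.int64(-144), 193, (35, 36, 38)), (446, np.int64(59), np.int64(-143), 199, (53, 54, 59)), (452, np.int64(69), np.int64(-144), 205, (98, 101, 108)), (458, np.int64(81), np.int64(-140), 205, (110, 113, 121)), (464, np.int64(92), np.int64(-136), 205, (111, 114, 123)), (470, np.int64(104), np.int64(-131), 203, (110, 113, 121))]
262 [(410, np.int64(-5), np.int64(-143), 145, (33, 34, 36)), (416, np.int64(7), np.int64(-146), 156, (33, 33, 36)), (422, np.int64(18), np.int64(-144), 160, (32, 33, 35)), (428, np.int64(29), np.int64(-145), 169, (32, 33, 37)), (434, np.int64(41), np.int64(-145), 174, (34, 36, 37)), (440, np.int64(52), np.int64(-143), 178, (35, 36, 38)), (446, np.int64(62), np.int64(-145), 186, (34, 35, 37)), (452, np.int64(73), np.int64(
[... 5008 characters left out ...]
(-117), 29, (38, 38, 41)), (470, np.int64(158), np.int64(-96), 0, (71, 68, 63))]
298 [(410, np.int64(23), np.int64(-152), 0, (105, 101, 92)), (416, np.int64(36), np.int64(-148), 0, (103, 100, 90)), (422, np.int64(50), np.int64(-143), 1, (104, 100, 90)), (428, np.int64(64), np.int64(-139), 1, (104, 100, 91)), (434, np.int64(77), np.int64(-136), 3, (104, 101, 91)), (440, np.int64(91), np.int64(-130), 1, (104, 100, 91)), (446, np.int64(105), np.int64(-125), 0, (72, 71, 66)), (452, np.int64(116), np.int64(-126), 11, (32, 33, 35)), (458, np.int64(128), np.int64(-125), 18, (33, 35, 37)), (464, np.int64(140), np.int64(-125), 26, (35, 37, 39)), (470, np.int64(153), np.int64(-123), 29, (40, 42, 45))]
```

This settles it: the leg and kerb's outer faces read y = -125 in my frame, not -136. The head isn't centred on the legs, so the true origin lies 10.7 mm further left and the board's right edge is already touching the right leg. I'll correct the frame and use the side push, finger turned 20° the other way so it wedges inward and right.

>>> move_arm(
  motion="1 -0.015 -0.056 0 0; 1 -0.03 -0.113 0 0; 1 -0.045 -0.169 0 0; 1 0.02 -0.187 0 -0.04; 1 0.02 -0.187 0 -0.08; 1 0.02 -0.187 0 -0.12; 1 0.02 -0.187 0 -0.16; 1 0.02 -0.187 0 -0.194; 1 0.02 -0.187 0 -0.194; 1 0.02 -0.187 0 -0.194",
)

```text
time: 20.7
position: [0.529, 0.0369, 0.0137]
tool_rot: [-0.045, 0.999, 0.0, 0.0]
ft_force: [-0.2, -0.7, -0.4]
grip_width: 0.087
grip_force: 0.0
```

```bash
cat >> unit.py <<'E'
U0=U0+.0107*uy
def side():
    i,d=robot.camera("scene"); C=cloud("scene",d); t=tou(C); h=cv2.cvtColor(i,cv2.COLOR_RGB2HSV)
    w=(h[...,0]>5)&(h[...,0]<28)&(h[...,1]>110)&(t[...,1]<-60)&(t[...,1]>-140)&(t[...,0]>15)&(t[...,0]<150)
    s=w&(C[...,2]<.023)&(C[...,2]>.003); q=t[s]
    if len(q)>5:
        c=np.polyfit(q[:,0],q[:,1],1); print("side face n",len(q),"y@40,y@130",np.polyval(c,[40,130]).round(1),"x range",q[:,0].min().round(1),q[:,0].max().round(1))
    q=t[w]; print("wood x range",np.percentile(q[:,0],[1,99]).round(1) if len(q) else None)
E
python3 - <<'E'
from unit import *
st(); tong(); side()
E
```

```text
t 20.7 unit [-84.8  24.2] z 0.0137 yaw rel 19.62 tilt [0.001 0.   ] F [-0.2 -0.7 -0.4] tau [ -0.  -42.2  -6.4  -0.    0.1  -0.1]
tongue px 16 [  3.7 -63.9] [  7.  -23.6]
(-70, np.float64(4.7)) (-60, np.float64(4.2)) (-50, np.float64(3.9)) (-40, np.float64(3.7)) (-30, np.float64(4.5)) 
side face n 151 y@40,y@130 [-100.9 -100.3] x range 36.6 137.7
wood x range [ 37.6 137.2]
```

>>> move_arm(
  motion="1 0.042 0.015 0 0.03; 1 0.042 0.015 0 0.064; 1 0.035 0.035 0 0.064; 1 0.025 0.065 0 0.064; 1 0.015 0.095 0 0.064; 1 0.005 0.12 0 0.064; 1 -0.003 0.145 0 0.064; 1 -0.01 0.165 0 0.064; 1 -0.014 0.175 0 0.064; 1 -0.017 0.1825 0 0.064; 1 -0.017 0.1825 0 0.064",
)

```text
time: 21.72
position: [0.5289, 0.0748, 0.0135]
tool_rot: [0.053, 0.999, -0.0, 0.0]
ft_force: [-0.2, 0.2, 0.9]
grip_width: 0.0873
grip_force: 0.0
```

```bash
python3 - <<'E'
from unit import *
st(); tong(); side()
E
```

```text
t 21.72 unit [-48.2  33.8] z 0.0135 yaw rel 8.37 tilt [ 0. -0.] F [-0.2  0.2  0.9] tau [  0.2 -42.4  -6.5  -0.    0.1   0. ]
tongue px 19 [  3.  -63.9] [ 7.1 -9.4]
(-70, np.float64(4.9)) (-60, np.float64(4.1)) (-50, np.float64(3.0)) (-40, np.float64(3.4)) (-30, np.float64(4.2)) (-20, np.float64(4.5)) (-10, np.float64(4.2)) 
side face n 159 y@40,y@130 [-100.9 -100.2] x range 36.2 137.9
wood x range [ 37.5 137.3]
```

No contact at x = -48.2, so there is more overlap than feared. Push right.

>>> move_arm(
  motion="1 -0.006 -0.001 0 0; 1 -0.012 -0.002 0 0; 1 -0.018 -0.003 0 0; 1 -0.024 -0.004 0 0; 1 -0.03 -0.0045 0 0; 1 -0.036 -0.005 0 0; 1 -0.042 -0.006 0 0; 1 -0.048 -0.007 0 0; 1 -0.054 -0.008 0 0; 1 -0.06 -0.009 0 0; 1 -0.06 -0.009 0 0",
)

```text
time: 22.73
position: [0.5379, 0.071, 0.0131]
tool_rot: [0.053, 0.999, -0.0, -0.003]
ft_force: [-5.4, -2.4, 0.4]
grip_width: 0.0871
grip_force: 2.3
```

```bash
python3 - <<'E'
from unit import *
st(); tong(); side()
E
```

```text
t 22.73 unit [-49.6  24.1] z 0.0131 yaw rel 8.42 tilt [-0.006 -0.001] F [-5.4 -2.4  0.4] tau [  0.6 -43.6  -9.8   0.5  -1.2   0.2]
tongue px 15 [  3.6 -69.6] [  8.1 -26.6]
(-70, np.float64(5.9)) (-60, np.float64(3.6)) (-50, np.float64(6.2)) (-40, np.float64(3.7)) (-30, np.float64(4.9)) 
side face n 162 y@40,y@130 [-105.8 -103.5] x range 35.9 139.2
wood x range [ 37.  138.2]
```

The board is slipping behind the leg (right edge -100.9 → -105.8). Keep going.

>>> move_arm(
  motion="1 -0.006 0.003 0 0; 1 -0.012 0.003 0 0; 1 -0.018 0.002 0 0; 1 -0.024 0.001 0 0; 1 -0.03 0.0005 0 0; 1 -0.036 0 0 0; 1 -0.042 -0.001 0 0; 1 -0.048 -0.002 0 0; 1 -0.054 -0.003 0 0; 1 -0.06 -0.004 0 0; 1 -0.06 -0.004 0 0",
)

```text
time: 23.75
position: [0.5499, 0.0688, 0.013]
tool_rot: [0.053, 0.999, -0.0, -0.003]
ft_force: [-4.7, -2.5, -0.5]
grip_width: 0.0868
grip_force: 2.1
```

```bash
python3 - <<'E'
from unit import *
st(); tong(); side()
E
```

```text
t 23.75 unit [-48.7  11.9] z 0.013 yaw rel 8.41 tilt [-0.006 -0.001] F [-4.7 -2.5 -0.5] tau [  0.6 -44.6 -10.3   0.5  -1.1   0.2]
tongue px 8 [  4.  -78.7] [  7.5 -39.7]
(-80, np.float64(5.2)) (-70, np.float64(4.1)) (-50, np.float64(4.0)) (-40, np.float64(5.7)) 
side face n 59 y@40,y@130 [-117.9 -115.7] x range 34.5 139.5
wood x range [ 35.9 139.5]
```

>>> move_arm(
  motion="1 -0.005 0 0 0; 1 -0.01 -0.001 0 0; 1 -0.015 -0.002 0 0; 1 -0.02 -0.003 0 0; 1 -0.025 -0.003 0 0; 1 -0.03 -0.004 0 0; 1 -0.035 -0.005 0 0; 1 -0.04 -0.006 0 0; 1 -0.045 -0.006 0 0; 1 -0.045 -0.006 0 0",
)

```text
time: 24.68
position: [0.5556, 0.0674, 0.0129]
tool_rot: [0.053, 0.999, -0.0, -0.006]
ft_force: [-9.1, -0.2, 5.6]
grip_width: 0.0872
grip_force: 4.4
```

```bash
python3 - <<'E'
from unit import *
st(); tong(); side()
E
```

```text
t 24.68 unit [-48.6   6.1] z 0.0129 yaw rel 8.47 tilt [-0.012  0.   ] F [-9.1 -0.2  5.6] tau [ -0.8 -43.7 -13.    0.4  -2.4   0.4]
tongue px 6 [  4.6 -82.3] [  7.6 -51.6]
(-90, np.float64(7.6)) (-80, np.float64(6.8)) (-70, np.float64(4.9)) (-60, np.float64(4.6)) 
wood x range [ 36.1 139.7]
```

Force rise to 9 N with the tongue's left side at y ≈ 3.6 (4 expected): it is at the kerb. Ease off, back out and look.

>>> move_arm(
  motion="1 0.03 0.004 0 0; 1 0.055 0.008 0 0; 1 0.055 -0.05 0 0; 1 0.055 -0.12 0 0; 1 0.055 -0.2 0 0; 1 0.055 -0.4 0 0; 1 0.055 -0.55 0 0; 1 0.055 -0.55 0 0; 1 0.055 -0.55 0 0",
)

```text
time: 25.53
position: [0.5396, -0.0438, 0.0138]
tool_rot: [0.056, 0.998, -0.0, 0.001]
ft_force: [-1.4, 0.6, 0.1]
grip_width: 0.0873
grip_force: 0.0
```

>>> move_arm(
  motion="1 0 -0.1 -0.2 0; 1 0 -0.2 -0.4 0; 1 0.1 -0.2 -0.6 0; 1 0.2 -0.2 -0.7 0; 1 0.4 -0.2 -0.7 0; 1 0.6 -0.2 -0.7 0; 1 0.8 -0.2 -0.7 0; 1 0.8 -0.2 -0.7 0; 1 0.8 -0.2 -0.7 0",
)

```text
time: 26.28
position: [0.3724, -0.062, 0.1537]
tool_rot: [0.054, 0.999, 0.001, -0.001]
ft_force: [0.7, -0.2, -0.2]
grip_width: 0.0869
grip_force: 0.0
```

```bash
python3 - <<'E'
from unit import *
st(); tong(); side()
i,d=robot.camera("scene"); C=cloud("scene",d); t=tou(C); h=cv2.cvtColor(i,cv2.COLOR_RGB2HSV)
w=(h[...,0]>5)&(h[...,0]<28)&(h[...,1]>110)&(abs(t[...,1])<140)&(t[...,0]>-20)&(t[...,0]<150)&(abs(C[...,2]-.028)<.008)
q=t[w]; print(len(q))
for lo in range(-130,60,10):
    k=q[(q[:,1]>=lo)&(q[:,1]<lo+10)]
    if len(k): print((lo,len(k),k[:,0].min().round(1),k[:,0].max().round(1)),end=" ")
j,_=robot.camera("top"); np.savez("pics/f_top.npz",i=j,d=_)
cv2.imwrite("pics/f.png",np.hstack([cv2.resize(i[180:310,360:530,::-1],(520,398)),cv2.resize(j[110:250,200:300,::-1],(280,398))]))
E
```

```text
t 26.28 unit [-219.8  151. ] z 0.1537 yaw rel 8.34 tilt [-0.002  0.001] F [ 0.7 -0.2 -0.2] tau [  0.2 -27.3  -6.6  -0.1   0.4  -0. ]
tongue px 43 [  2.7 -85. ] [8.2 0.9]
(-90, np.float64(6.4)) (-80, np.float64(4.6)) (-70, np.float64(4.8)) (-60, np.float64(5.8)) (-50, np.float64(4.1)) (-40, np.float64(3.0)) (-30, np.float64(3.7)) (-20, np.float64(2.7)) (-10, np.float64(2.9)) (0, np.float64(3.4)) 
wood x range [ 36.  139.8]
596
(-130, 58, np.float64(34.1), np.float64(138.2)) (-120, 177, np.float64(33.4), np.float64(139.8)) (-110, 181, np.float64(35.6), np.float64(139.6)) (-100, 153, np.float64(5.5), np.float64(139.6)) (-90, 27, np.float64(5.9), np.float64(139.6))
```

View pics/f.png

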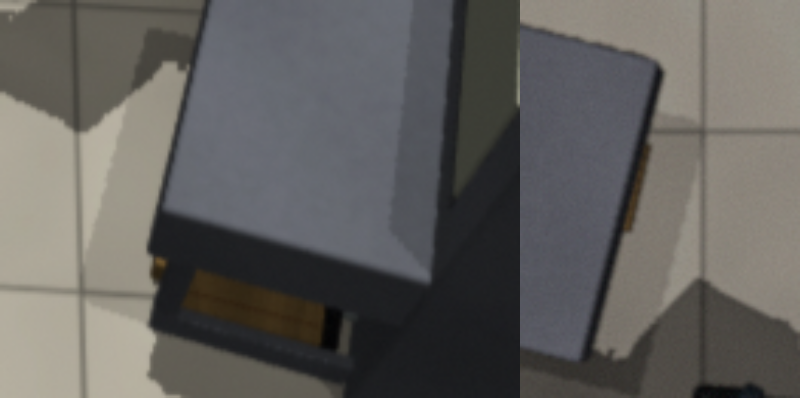

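Left: board's right side sits against the kerb behind the right leg, (260,305), touching the bumper at (330,325). Right: the tongue's front shows evenly along the head's edge, (635,190). One numeric check of yaw and kerb gap, with bystanders.

```bash
python3 - <<'E'
from unit import *
z=np.load("pics/f_top.npz"); i,d=z['i'],z['d']; C=cloud("top",d); t=tou(C); h=cv2.cvtColor(i,cv2.COLOR_RGB2HSV)
m=(h[...,0]>8)&(h[...,0]<25)&(h[...,1]>90)&(t[...,0]>-20)&(t[...,0]<20)&(abs(t[...,1])<110)&(C[...,2]<.05)
G=tou(ray("top",np.argwhere(m)[:,::-1],.028))
rows=np.argwhere(m)[:,0]; e=np.array([G[rows==r][np.argmin(G[rows==r][:,0])] for r in np.unique(rows)])
c=np.polyfit(e[2:-2,1],e[2:-2,0],1); print("tongue front slope deg",np.degrees(np.arctan(c[0])).round(2),"x mid",np.polyval(c,-44).round(1),"y",G[:,1].min().round(1),G[:,1].max().round(1))
i,d=robot.camera("scene"); C=cloud("scene",d); t=tou(C); h=cv2.cvtColor(i,cv2.COLOR_RGB2HSV)
w=(h[...,0]>5)&(h[...,0]<28)&(h[...,1]>100)&(t[...,1]<-60)&(t[...,0]>30)&(t[...,0]<150)
G=tou(ray("scene",np.argwhere(w)[:,::-1],.028)); t0=G
for lo in range(35,140,15):
    k=t0[(t0[:,0]>=lo)&(t0[:,0]<lo+15)]; 
    if len(k): print((lo,np.percentile(k[:,1],2).round(1)),end=" ")
b=(abs(t[...,1]+132)<10)&(t[...,0]>35)&(t[...,0]<130)&(C[...,2]>.027)&(C[...,2]<.034)&(h[...,1]<60); print("\nkerb top y",np.percentile(t[b][:,1],[2,50,98]).round(1))
a=np.load("pics/scene0.npz")['i']; df=cv2.absdiff(a,i).max(2)[100:290,160:275]; print("bystander changed px >40:",int((df>40).sum()))
E
```

```text
tongue front slope deg -1.83 x mid 3.6 y -88.5 0.8
(35, np.float64(-122.7)) (50, np.float64(-122.6)) (65, np.float64(-122.9)) (80, np.float64(-122.8)) (95, np.float64(-122.4)) (110, np.float64(-122.6)) (125, np.float64(-122.5)) 
kerb top y [-137.5 -132.  -125.5]
bystander changed px >40: 0
```

```bash
python3 -c "
from rig import robot
print(robot.hand_in())"
```

```text
the job is handed in; nothing more can be done
None
```

I've handed the job in: the board sits behind the right leg against the kerb with the bumper pressed about 6 mm, and the gripper is clear; the cup rode under the head, but I couldn't see it there to confirm it stands under the spout.

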